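Set two bound registers on the reading easel

ROBOT

A 7-joint arm with a two-finger parallel gripper is mounted at the origin on the work surface. World frame = base frame: x ahead of the robot, y to its left, z up, the work surface at z = 0. Lengths are in m, angles in degrees, forces in N, time in s.
With the tool pointing down it reaches from about 0.425 to 0.875 m from the base axis. Payload 4.7 kg.
Tool frame: the origin (TCP) lies midway between the tips of the shut fingers; the grasp point (between the pads) lies 19 mm behind it; z points along the fingers, y is the line along which they close (so a half turn about z gives the same grasp; the last joint's range is limited). The gripper opens to 87 mm and grips with 3 to 60 N. Pads are 19 mm wide; open, the fingers measure 117 mm over their backs; the gripper's body (75 mm by 190 mm) begins 51 mm behind the grasp point.
Start: joints at [-67.832, 18.392, -4.016, 83.108, 1.295, 78.541, -3.26], TCP at [0.237, 0.605, 0.223] pointing down, gripper open.
Joint ranges: [-163.93, 163.93], [-17.29, 119.83], [-79.2, 71.16], [3.27, 140.29], [-89.18, 269.18], [5.43, 117.66], [-154.24, 154.24]. Speed limits (degrees/s): [147.25, 147.25, 180, 180, 180, 180, 180].

INTERFACE

Orientations are given as [roll, pitch, yaw] about the fixed x, y, z axes, in that order (R = Rz(yaw) Ry(pitch) Rx(roll)).
In Python, from cell import env, viewer, boxes_of, masks_of gives the robot as it stands. The module is installed in compiled form; this text tells all that it offers.
- The arm moves only by the tool apply_moves, never from a script. Its argument "moves" is a list of rows, each a list of 7 numbers: the shift along the tool's x, y, z scaled (see below), then the turn, a rotation vector about the tool's x, y, z scaled (see below), then the opening, from 0 (shut) to 1 (fully open). A call has 1 to 20 rows; each row is the pose to reach, as a shift and turn from the pose commanded when the call began, along the tool's axes at that moment; what a row does not reach only later rows make up. The controller multiplies each number of a shift by 0.2 m and each number of a turn by 1.5 rad. A row lasts 1/10 s, in which the tool goes at most 50 mm and 8.59 degrees, less where a joint would pass 70% of its speed; a pose out of reach is approached as far as the arm can. A call with a number of a shift or a turn outside -1 to 1 is refused whole. A call with a gripper value outside its range is refused whole. The fingers move at their own pace and stop on an object; "grip_force" is the grip in N (left out, the last holds). Time passes only in rows, so rows that repeat a pose let the fingers close. It gives the time, the measured TCP pose, the force, the opening and the grip force at its end, in the units of the state.
- env.get_obs(): the state, without advancing time (a new reading comes with each control period).
- viewer.read_camera(name): name is "side" or "top" or "wrist"; returns the picture (420x560x3 uint8, red, green, blue); there is no depth.
- viewer.get_calibration(name): a dict with "fov_y" (degrees; the focal length in pixels is half the picture's height over the tangent of half this angle, whatever the lens; pixels are square), "cx", "cy" (the principal point, pixels), "position" and "orientation" of the camera in the world. Camera axes: x right, y up, looking along -z (the intrinsics and any distortion apply to the point x, -y, -z); pixel columns grow to the right and rows downward; lengths in m; the calibration is good to about 2 mm. A picture is of the moment at which its call begins: read the wrist's pose just before it. get_calibration takes no time and is no camera call; for the wrist camera it gives the pose at the moment of the call.
- env.sign_off(): hands the job in; it is judged then, once.
Trained networks look in the newest picture that a camera, given by its name, has taken for a name from the list of things; names that differ only in an ending like _2 or _b are one class to them, and where a whole thing is asked for, a point or a joint stands for the part that bears it (a point fixed in the world has none). Each returns a list of dicts, best first, with "conf" (0 to 1); they miss things now and then, are a little off and sometimes report something else, mostly with a low value. They report only what shows in the picture. A call takes as long as a camera call. They do not tell look-alikes from the thing itself.
- boxes_of(camera, target): "location" ([column, row] in pixels, amid what is visible of it).
- masks_of(camera, target): "pixels" (420x560 bool, what is visible of it) and "location" ([column, row] in pixels, amid what is visible of it).
The state is a dict: "time_s": time; "qpos": joint angles; "joint_velocities": joint speeds; "effort": joint torques, N m; "tool_pos": TCP position; "tool_rot": TCP orientation; "force": force on the tool from outside, world axes, zero at the start; "wrist_torque": the same for the moment, N m; "grip_width": finger opening in m; "grasp_force": force on a finger pad.
Only numpy, scipy, OpenCV 4.12 (cv2) and the standard library are available. Lean on these libraries where they do the work, as an engineer would, in place of code of your own. Each camera call takes 0.05 s, during which the arm holds its last target. There are 200 camera calls.

TASK

Take the red and the green register out of the wire sorter and stand them side by side on the wooden easel, upright with the label side of the cover facing out, each flat against the back board with its whole bottom edge down on the ledge. Lean each one back against the board and set it down gently before you let go, so that it neither drops nor topples back, and leave the blue register and the other things on the table where they are.

Things in the scene. Friction and masses are not known exactly. Their poses are not given: they have to be found in the camera images.
- red_register_center (a point): Centre (half-way up) of the red register, a rigid hard-bound book 27 mm thick, 115 wide, 168 tall, about 420 g, standing on its bottom edge. Own x: through the thickness, out of the front cover, which bears a blank cream label; y: from the spine (-y) to the fore edge; z: up. Starts in a sorter slot, its x along the sorter's y.
- red_register_label (a point): Middle of the red register's front cover (the label side), 13.5 mm along its x from its centre; same axes.
- red_register: The red register; origin at the middle of its bottom edge face, same axes as its centre point.
- green_register_center (a point): Centre (half-way up) of the green register, a rigid hard-bound book 21 mm thick, 110 wide, 160 tall, about 310 g, standing on its bottom edge. Own x: through the thickness, out of the front cover, which bears a blank cream label; y: from the spine (-y) to the fore edge; z: up. Starts in a sorter slot, its x along the sorter's y.
- green_register_label (a point): Middle of the green register's front cover (the label side), 10.5 mm along its x from its centre; same axes.
- green_register: The green register; origin at the middle of its bottom edge face, same axes as its centre point.
- blue_register_center (a point): Centre (half-way up) of the blue register, a rigid hard-bound book 24 mm thick, 112 wide, 164 tall, about 360 g, standing on its bottom edge. Own x: through the thickness, out of the front cover, which bears a blank cream label; y: from the spine (-y) to the fore edge; z: up. It stands in the sorter too and stays there.
- sorter: Fixed wire file sorter. Steel base 150 x 192 mm, 4 mm thick, 14 mm flanges on its long edges; six upright wire hoops, 132 mm deep, tops 94 mm above the table, 36 mm apart along its y: five slots along its x, 32 mm clear. Origin: middle of the underside. Registers stand at y = -72, 0 and 72 mm in any order, undersides 4 mm above the table, an empty slot between them.
- easel: Fixed small wooden reading easel, looking away from the robot. Origin: on the table, straight below the middle of the inner corner line of its ledge. Own x (level) points where it looks; y along the ledge. Behind the back board two struts run down to feet 115 mm behind the origin.
- easel_corner (a point): Middle of the easel's inner corner (ledge meets back board), 34 mm above the table. z: up the face of the back board, which leans 30 degrees back, top towards the robot; x: square out of that face, away from the robot and up, along the ledge's face; y: along the ledge. Board 330 wide, 95 high along z, 8 mm thick: registers stand up past it. Ledge 45 mm deep to a lip 14 mm high, 6 thick.
- brush_center (a point): Loose black dusting brush, 177 mm long along its x, 15 mm thick; its centre. Between the sorter and the easel.
- staple_remover_center (a point): Loose black staple remover, 60 mm long, 22 mm high; its centre.
- scissors_center (a point): Loose scissors with black handles, 175 mm long along their x; near the pivot, 5 mm above the table.
- glove_box_center (a point): Loose carton of gloves, white and blue, 55 x 120 mm, 75 mm high; its centre.
- tape_roll_center (a point): Loose roll of white linen tape lying flat, 90 mm across, 22 mm high; its centre.
- phone_center (a point): Loose black phone lying flat, 148 x 71 x 8 mm; its centre.
There are look-alikes about, which are no part of the job. Leave any yellow look-alike of the green_register alone. Leave any yellow look-alike of the red_register alone.

How it is judged (in metres and radians):
At the end, for the whole second after the job is handed in: Both the red and the green register stand at rest on the easel, released: bottom edge on the ledge within 5 mm, back cover against the back board within 5 mm and 7 degrees, label outwards, right way up, within the width of the ledge (3 mm overhang allowed), not overlapping (z of red_register_center in the frame of easel_corner between 0.078 and 0.089 m and x of red_register_center in the frame of easel_corner between 0.0085 and 0.0195 m and y of red_register_center in the frame of easel_corner between -0.1105 and 0.1105 m and angle between the z axis of each of red_register_center, green_register_center and the z axis of easel_corner, either way round below 0.12 rad and angle between the x axis of each of red_register_center, green_register_center and the x axis of easel_corner, either way round below 0.12 rad and x of red_register_label in the frame of easel_corner above 0.02 m and angle between each of red_register_center, green_register_center's own z axis and vertical below 0.8 rad and linear speed of each of red_register, green_register below 0.02 m/s and z of green_register_center in the frame of easel_corner between 0.074 and 0.085 m and x of green_register_center in the frame of easel_corner between 0.0055 and 0.0165 m and y of green_register_center in the frame of easel_corner between -0.113 and 0.113 m and x of green_register_label in the frame of easel_corner above 0.014 m); the robot touches nothing.
It fails at once if a register is let go above the ledge and drops (over 0.35 m/s, out of the fingers) ((contact force between the fingers and red_register below 0.3 N and linear speed of red_register above 0.35 m/s) or (contact force between the fingers and green_register below 0.3 N and linear speed of green_register above 0.35 m/s)).
It fails at once if a register is let go standing off the board and topples back onto it (over 2.5 rad/s, out of the fingers) ((contact force between the fingers and red_register below 0.3 N and angular speed of red_register above 2.5 rad/s) or (contact force between the fingers and green_register below 0.3 N and angular speed of green_register above 2.5 rad/s)).
It fails at once if a register is shoved onto the easel with over 90 N (contact force between any of red_register, green_register and easel above 90 N).
It fails at once if the blue register is moved more than 15 mm (distance of blue_register_center from where it was at the start of the episode above 0.015 m).
It fails at once if another thing on the table is moved more than 20 mm (distance of any of brush_center, staple_remover_center, scissors_center, glove_box_center, tape_roll_center, phone_center from where it was at the start of the episode above 0.02 m).
It also fails if it takes over 72 s, if anything falls off the work surface, if the arm or the gripper's body presses on something with over 40 N, if the wrist force passes 120 N, or if a joint passes its speed limit or range.

## Working session

There is one attempt and no reset: what is moved stays moved. The work goes in short steps, Python scripts to look and compute and a tool call to move; the robot and the scene stay as the last step left them, time stands still between calls to the robot, and variables do not carry over. Pictures are saved under pics/ and viewed, at most 13 in all, crops included, and the job is handed in when it is done.

Besides the shell and the picture viewer there is one more tool, called by a JSON object that holds its "name" and its "arguments", one argument or row to a line. apply_moves: Moves the arm, as the interface text tells. Shifts and turns lie within -1 to 1; 1 stands for 0.2 m of shift or 1.5 rad of turn. Its arguments: {"type":"object","properties":{"moves":{"type":"array","items":{"type":"array","items":{"type":"number","minimum":-1,"maximum":1}}},"grip_force":{"type":"number"}},"required":["moves"]}

```bash
mkdir -p pics; python3 - <<'E'
from cell import env, viewer, boxes_of, masks_of
import cv2, numpy as np
o=env.get_obs()
print({k:np.round(v,3) for k,v in o.items()})
for c in ['top','side','wrist']:
    cal=viewer.get_calibration(c); print(c,cal)
    im=viewer.read_camera(c); cv2.imwrite(f'pics/{c}0.png',im[:,:,::-1])
    for t in ['red_register','green_register','blue_register_center','sorter','easel','easel_corner','glove_box_center','brush_center']:
        print(t,[(np.round(b['location']).tolist(),round(b['conf'],2)) for b in boxes_of(c,t)[:3]])
a=cv2.imread('pics/top0.png');b=cv2.imread('pics/side0.png')
E
```

```text
{'time_s': np.float64(0.0), 'qpos': array([-67.832,  18.44 ,  -4.014,  83.176,   1.295,  78.541,  -3.262]), 'joint_velocities': array([ 0.063,  0.034,  0.046,  0.009, -0.099,  0.11 , -0.074]), 'effort': array([-0.0000e+00, -4.9129e+01, -4.0400e-01, -3.1252e+01, -6.4000e-02,
        4.4000e-02,  0.0000e+00]), 'tool_pos': array([0.237, 0.605, 0.221]), 'tool_rot': array([-1.79888e+02,  6.00000e-03,  1.58638e+02]), 'force': array([-0.346, -0.833,  0.544]), 'wrist_torque': array([-0.042, -0.08 ,  0.046]), 'grasp_force': np.float64(0.0), 'grip_width': np.float64(0.087)}
top {'fov_y': 55.12136595943807, 'cx': 283.4713657158928, 'cy': 213.50020423428788, 'position': array([ 0.3423211 , -0.07956483,  1.1777602 ]), 'orientation': array([ 10.44541229,   0.26979846, -91.23836812])}
red_register [([338.0, 186.0], 0.79), ([302.0, 281.0], 0.55), ([143.0, 300.0], 0.38)]
green_register [([389.0, 201.0], 0.97), ([166.0, 235.0], 0.71), ([430.0, 158.0], 0.6)]
blue_register_center [([364.0, 189.0], 0.69), ([320.0, 137.0], 0.35)]
sorter [([351.0, 206.0], 0.73), ([393.0, 198.0], 0.16)]
easel [([167.0, 236.
[... 384 characters left out ...]
8])}
red_register [([255.0, 167.0], 0.66), ([343.0, 195.0], 0.62)]
green_register [([278.0, 129.0], 0.61), ([239.0, 123.0], 0.6)]
blue_register_center [([266.0, 140.0], 0.97)]
sorter [([277.0, 188.0], 0.6)]
easel [([296.0, 326.0], 0.6)]
easel_corner [([293.0, 328.0], 0.62)]
glove_box_center [([343.0, 157.0], 0.72)]
brush_center [([257.0, 248.0], 0.79)]
wrist {'fov_y': 71.85604334454614, 'cx': 278.8309636831397, 'cy': 210.1312021566576, 'position': array([0.17235093, 0.63201976, 0.3836294 ]), 'orientation': array([-1.47399102e+01,  1.90049574e-02,  6.86388917e+01])}
red_register []
green_register []
blue_register_center []
sorter []
easel []
easel_corner []
glove_box_center []
brush_center []
```

View pics/top0.png

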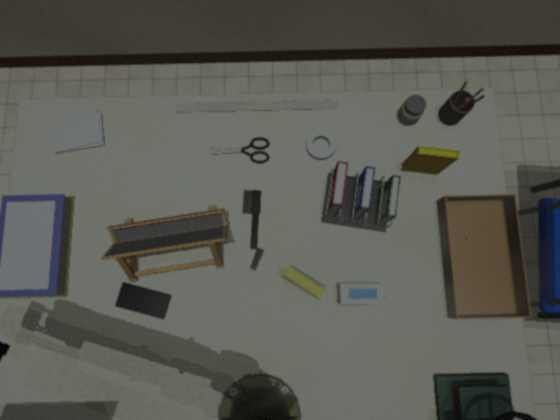

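View pics/side0.png

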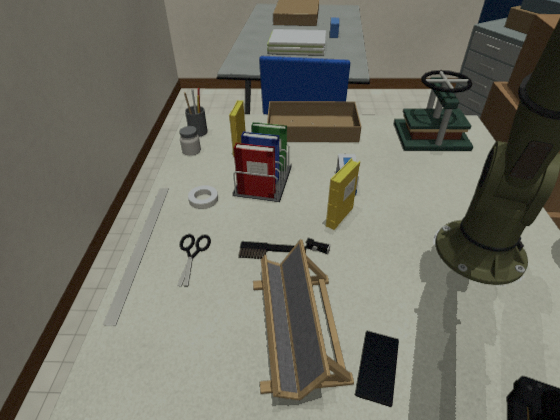

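```bash
python3 - <<'E'
import cv2, numpy as np
t=cv2.imread('pics/top0.png');s=cv2.imread('pics/side0.png')
f=lambda im,c,r,w,h:cv2.convertScaleAbs(cv2.resize(im[r:r+h,c:c+w],(400,300),interpolation=cv2.INTER_CUBIC),alpha=1.6,beta=15)
cv2.imwrite('pics/crops.png',np.vstack([np.hstack([f(t,100,190,140,105),f(t,310,140,120,90)]),np.hstack([f(s,240,230,200,150+0)  if 0 else f(s,200,235,212,159),f(s,220,110,120,90)])]))
E
```

```text
(no output)
```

View pics/crops.png

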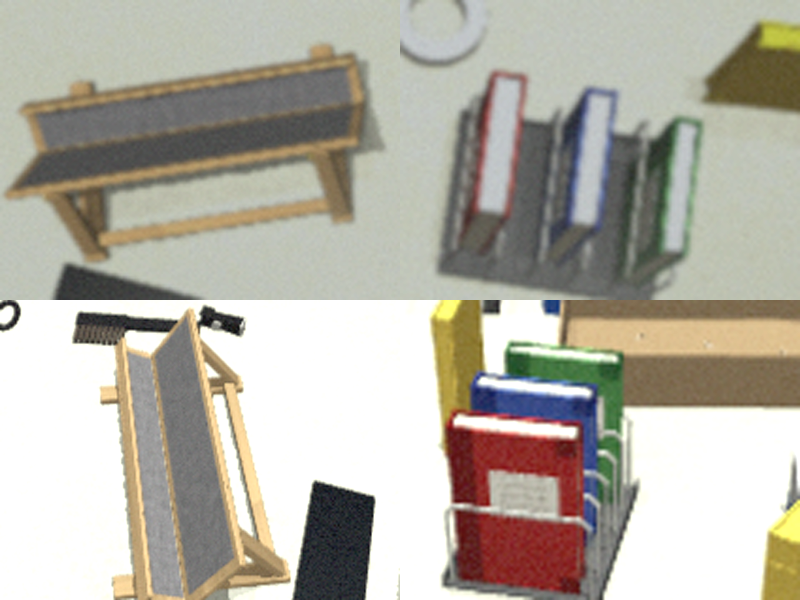

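```bash
cat > h.py <<'E'
import numpy as np
from scipy.spatial.transform import Rotation as R
from cell import env, viewer, boxes_of, masks_of
def proj(cal,P):
    f=210/np.tan(np.radians(cal['fov_y']/2)); p=R.from_euler('xyz',cal['orientation'],degrees=True).inv().apply(np.atleast_2d(P)-cal['position'])
    return np.c_[cal['cx']-f*p[:,0]/p[:,2], cal['cy']+f*p[:,1]/p[:,2]]
def back(cal,uv,z):
    f=210/np.tan(np.radians(cal['fov_y']/2)); uv=np.atleast_2d(uv)
    d=R.from_euler('xyz',cal['orientation'],degrees=True).apply(np.c_[(uv[:,0]-cal['cx'])/f,-(uv[:,1]-cal['cy'])/f,-np.ones(len(uv))])
    return cal['position']+d*((z-cal['position'][2])/d[:,2])[:,None]
E
python3 - <<'E'
from h import *
np.set_printoptions(precision=4,suppress=True)
c=viewer.get_calibration('top'); s=viewer.get_calibration('side')
A=lambda a:np.array([[310+(x-400)/3.333,140+y/3.333] for x,y in a])
for n,q,z in [('red',[(492,73),(526,73),(506,218),(470,212)],.172),('blue',[(582,90),(614,92),(599,228),(565,224)],.168),('green',[(674,119),(700,120),(687,254),(659,250)],.164)]:
    P=back(c,A(q),z); print(n,P.mean(0)); u=(P[0]+P[1]-P[2]-P[3])/2; print(np.linalg.norm(u),np.degrees(np.arctan2(u[1],u[0])),np.linalg.norm(P[0]-P[1]))
P=back(c,[(115.4,242.5),(221.8,226.0)],.034);print('corner',P,P.mean(0),np.linalg.norm(P[0]-P[1]),np.degrees(np.arctan2(*(P[0]-P[1])[[1,0]])))
# side: crop scale 400/212
q=np.array([(152,355),(186,598)])/1.887+[200,235]-[0,300/1.887]
print('side',q,back(s,q,.034), proj(s,P))
E
```

```text
red [ 0.6044 -0.2251  0.172 ]
0.11474454763212988 -10.811917955679068 0.02651848704377876
blue [ 0.5922 -0.2959  0.168 ]
0.1087751325427178 -9.920468592294805 0.024970745340032484
green [ 0.5699 -0.365   0.164 ]
0.10634295966626685 -9.92127400522588 0.020257401063026564
corner [[0.4798 0.4034 0.034 ]
 [0.5207 0.0994 0.034 ]] [0.5002 0.2514 0.034 ] 0.3067138140525086 97.66422458283621
side [[280.5511 264.1468]
 [298.5692 392.9226]] [[0.5221 0.0914 0.034 ]
 [0.4803 0.4038 0.034 ]] [[298.8305 392.6731]
 [281.0632 266.6449]]
```

```bash
cat >> h.py <<'E'
def row(P,rot,P0=None,R0=None):
    """normalised row from current pose to world pose P, Rotation rot"""
    o=env.get_obs(); P0=o['tool_pos'] if P0 is None else np.array(P0); R0=R.from_euler('xyz',o['tool_rot'],degrees=True) if R0 is None else R0
    return np.round(np.r_[R0.inv().apply(np.array(P)-P0)/.2,(R0.inv()*rot).as_rotvec()/1.5],4).tolist()
def dn(yaw): return R.from_euler('xyz',[180,0,yaw],degrees=True)
E
python3 - <<'E'
from h import *
print(row([.36,.44,.30],dn(165)))
p=[.36,.44,.3]
print(row([.48,.27,.34],dn(170),p,dn(165)))
E
```

```text
[-0.875, -0.5456, -0.387, 0.0001, 0.0, -0.074]
[-0.7996, -0.6657, -0.2, -0.0, 0.0, -0.0582]
```

{"name": "apply_moves", "arguments": {
  "moves": [
    [-0.875,-0.545,-0.387,0,0,-0.074,1],
    [-0.875,-0.545,-0.387,0,0,-0.074,1],
    [-0.875,-0.545,-0.387,0,0,-0.074,1],
    [-0.875,-0.545,-0.387,0,0,-0.074,1],
    [-0.875,-0.545,-0.387,0,0,-0.074,1]
  ]
}}

```text
time_s: 1.85
tool_pos: [0.3648, 0.4359, 0.3026]
tool_rot: [179.9, 0.2, 164.6]
force: [-0.7, 0.7, -0.1]
grip_width: 0.0866
grasp_force: 0.0
```

{"name": "apply_moves", "arguments": {
  "moves": [
    [-0.8,-0.665,-0.2,0,0,-0.058,1],
    [-0.8,-0.665,-0.2,0,0,-0.058,1],
    [-0.8,-0.665,-0.2,0,0,-0.058,1],
    [-0.8,-0.665,-0.2,0,0,-0.058,1],
    [-0.8,-0.665,-0.2,0,0,-0.058,1],
    [-0.8,-0.665,-0.2,0,0,-0.058,1],
    [-0.8,-0.665,-0.2,0,0,-0.058,1]
  ]
}}

```text
time_s: 2.55
tool_pos: [0.4791, 0.2718, 0.3397]
tool_rot: [180.0, -0.1, 170.1]
force: [0.7, 0.6, -0.6]
grip_width: 0.0871
grasp_force: 0.0
```

```bash
python3 - <<'E'
from h import *
import cv2
o=env.get_obs(); print(o['time_s'],o['tool_pos'],o['tool_rot'],o['qpos'])
c=viewer.get_calibration('wrist'); im=viewer.read_camera('wrist'); 
import json; json.dump({k:np.array(v).tolist() for k,v in c.items()},open('w1.json','w'))
cv2.imwrite('pics/w1.png',cv2.convertScaleAbs(im[:,:,::-1],alpha=1.5,beta=10))
print([(b['location'],b['conf']) for b in boxes_of('wrist','easel')],proj(c,[[.48,.4034,.034],[.5207,.0994,.034],[.5,.25,.034]]))
print(row([.53,.10,.34],dn(170)))
print(row([.56,-.095,.34],dn(169),[.53,.1,.34],dn(170)),row([.58,-.26,.34],dn(169),[.56,-.095,.34],dn(169)))
E
```

```text
2.55 [0.47911814 0.27178902 0.33967304] [ 1.79958008e+02 -6.64662946e-02  1.70089770e+02] [-42.21870602   4.33146292  10.66708906  86.6084874   -0.87660944
  89.15669086  48.52158259]
[([263.6, 186.1], 0.79), ([139.1, 234.4], 0.44)] [[359.05926517 164.92332264]
 [181.15990296 220.3261784 ]
 [267.04928334 193.24222483]]
[-0.3999, -0.8065, -0.0035, 0.0, -0.0008, 0.0026]
[-0.317, -0.9341, -0.0, 0.0, -0.0, 0.0116] [-0.2556, -0.7908, -0.0, 0.0, 0.0, 0.0]
```

View pics/w1.png

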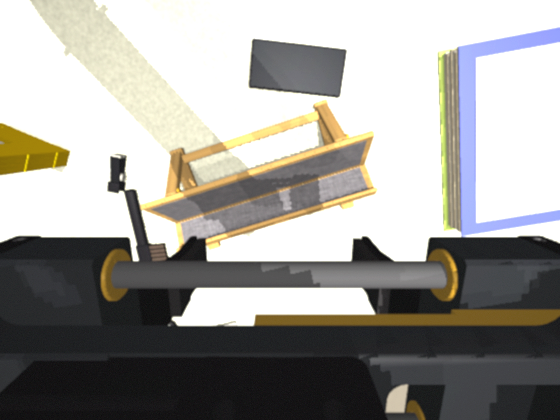

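{"name": "apply_moves", "arguments": {
  "moves": [
    [-0.4,-0.806,0,0,0,0,1],
    [-0.4,-0.806,0,0,0,0,1],
    [-0.4,-0.806,0,0,0,0,1],
    [-0.4,-0.806,0,0,0,0,0.7],
    [-0.4,-0.806,0,0,0,0,0.7]
  ]
}}

```text
time_s: 3.15
tool_pos: [0.5316, 0.0933, 0.3399]
tool_rot: [-179.9, 0.0, 169.6]
force: [0.0, 0.3, -0.4]
grip_width: 0.078
grasp_force: 0.0
```

{"name": "apply_moves", "arguments": {
  "moves": [
    [-0.317,-0.934,0,0,0,0.01,0.7],
    [-0.317,-0.934,0,0,0,0.01,0.7],
    [-0.317,-0.934,0,0,0,0.01,0.7],
    [-0.317,-0.934,0,0,0,0.01,0.7],
    [-0.317,-0.934,0,0,0,0.01,0.7]
  ]
}}

```text
time_s: 3.65
tool_pos: [0.5605, -0.1035, 0.3397]
tool_rot: [-179.8, 0.0, 168.6]
force: [-0.7, -0.6, 0.6]
grip_width: 0.0613
grasp_force: 0.0
```

{"name": "apply_moves", "arguments": {
  "moves": [
    [-0.256,-0.79,0,0,0,0,0.7],
    [-0.256,-0.79,0,0,0,0,0.7],
    [-0.256,-0.79,0,0,0,0,0.7],
    [-0.256,-0.79,0,0,0,0,0.7],
    [-0.256,-0.79,0,0,0,0,0.7],
    [-0.256,-0.79,0,0,0,0,0.7]
  ]
}}

```text
time_s: 4.25
tool_pos: [0.5825, -0.2591, 0.3392]
tool_rot: [179.9, -0.1, 169.3]
force: [-0.0, -0.2, 0.7]
grip_width: 0.0608
grasp_force: 0.0
```

```bash
python3 - <<'E'
from h import *
import cv2
o=env.get_obs(); print(o['time_s'],o['tool_pos'],o['tool_rot'],o['qpos'],o['grip_width'])
c=viewer.get_calibration('wrist'); im=viewer.read_camera('wrist'); 
cv2.imwrite('pics/w2.png',cv2.convertScaleAbs(im[:,:,::-1],alpha=1.5,beta=10))
print(proj(c,[[.6044,-.2251,.172],[.5922,-.2959,.168],[.5699,-.365,.164]]))
for t in ['red_register','green_register']:
  print([(b['location'],b['conf']) for b in boxes_of('wrist',t)])
E
```

```text
4.25 [ 0.58250427 -0.25905978  0.33918482] [ 1.79886838e+02 -6.29817729e-02  1.69324515e+02] [ -5.74615823  17.22531731  36.19159794  74.85188011 -10.16001921
  91.17878253 108.33180309] 0.06077644191620737
[[309.4867882  208.92291788]
 [248.43681984 209.03079186]
 [187.96531637 200.79569027]]
[([308.3, 201.1], 0.8)]
[([199.0, 191.3], 0.87), ([183.6, 254.1], 0.65), ([305.6, 199.8], 0.31)]
```

View pics/w2.png

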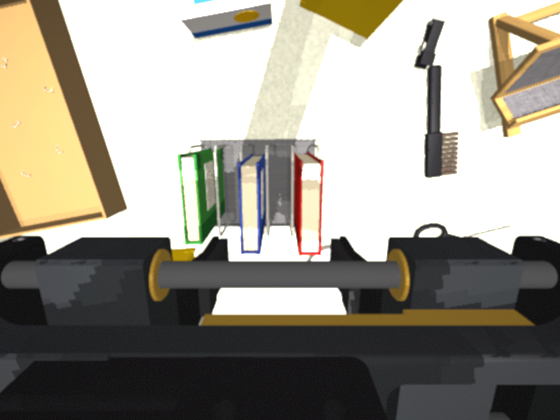

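```bash
python3 - <<'E'
from h import *
print(row([.601,-.2245,.2],dn(170)),row([.601,-.2245,.11],dn(170),[.601,-.2245,.2],dn(170)))
E
```

```text
[-0.0596, 0.1854, 0.6996, 0.0011, 0.0, -0.0071] [-0.0, -0.0, 0.45, 0.0, 0.0, 0.0]
```

{"name": "apply_moves", "arguments": {
  "moves": [
    [-0.06,0.185,0.2,0,0,-0.008,0.7],
    [-0.06,0.185,0.4,0,0,-0.008,0.7],
    [-0.06,0.185,0.6,0,0,-0.008,0.7],
    [-0.06,0.185,0.7,0,0,-0.008,0.7],
    [-0.06,0.185,0.7,0,0,-0.008,0.7],
    [-0.06,0.185,0.7,0,0,-0.008,0.7]
  ]
}}

```text
time_s: 5.0
tool_pos: [0.6008, -0.2269, 0.2009]
tool_rot: [180.0, 0.1, 169.9]
force: [0.1, 0.4, -0.1]
grip_width: 0.0607
grasp_force: 0.0
```

{"name": "apply_moves", "arguments": {
  "moves": [
    [0,0,0.12,0,0,0,0.7],
    [0,0,0.24,0,0,0,0.7],
    [0,0,0.36,0,0,0,0.7],
    [0,0,0.45,0,0,0,0.7],
    [0,0,0.45,0,0,0,0.7],
    [0,0,0.45,0,0,0,0.7]
  ]
}}

```text
time_s: 5.6
tool_pos: [0.6014, -0.2283, 0.112]
tool_rot: [-180.0, 0.2, 169.8]
force: [-0.4, 0.6, -0.1]
grip_width: 0.0609
grasp_force: 0.0
```

{"name": "apply_moves", "arguments": {
  "moves": [
    [0,0,0,0,0,0,0.1],
    [0,0,0,0,0,0,0.1],
    [0,0,0,0,0,0,0.1],
    [0,0,0,0,0,0,0.1],
    [0,0,0,0,0,0,0.1],
    [0,0,0,0,0,0,0.1],
    [0,0,0,0,0,0,0.1]
  ],
  "grip_force": 30
}}

```text
time_s: 6.3
tool_pos: [0.6005, -0.2271, 0.11]
tool_rot: [179.9, 0.0, 169.8]
force: [0.1, 2.4, 2.0]
grip_width: 0.0267
grasp_force: 30.0
```

```bash
cat >> h.py <<'E'
C=np.array([.501,.249,.034]); TH=np.radians(7.6)
e=np.array([np.cos(TH),np.sin(TH),0]); l=np.array([-np.sin(TH),np.cos(TH),0]); Z=np.array([0,0,1.])
n=np.cos(np.pi/6)*e+.5*Z; u=-.5*e+np.cos(np.pi/6)*Z
RF=R.from_matrix(np.c_[l,n,-u])
def easel(y,off,h): return C+l*y+n*off+u*h
E
python3 - <<'E'
from h import *
from scipy.spatial.transform import Slerp
o=env.get_obs(); p0=o['tool_pos'];r0=R.from_euler('xyz',o['tool_rot'],degrees=True)
up=p0+[0,0,.195]; fin=easel(.07,.0135+.008,.106+.13)
S=Slerp([0,1],R.concatenate([r0,RF])); print('fin',fin,RF.as_euler('xyz',degrees=True))
P=[up,up*2/3+fin/3+[0,0,.03],up/3+fin*2/3+[0,0,.04],fin]; Q=[r0,S(1/3),S(2/3),RF]
print(row(P[0],Q[0],p0,r0))
for i in range(3): print(P[i+1],row(P[i+1],Q[i+1],P[i],Q[i]))
E
```

```text
fin [0.3932346  0.30524139 0.249132  ] [1.50000000e+02 1.27222187e-14 9.76000000e+01]
[-0.0001, 0.0013, -0.975, 0.0, 0.0, 0.0]
[ 0.53140327 -0.04968265  0.31637459] [0.4966, 0.8125, -0.0559, -0.1001, -0.0734, 0.2733]
[0.46231894 0.12777937 0.30775329] [0.7845, 0.5361, 0.0754, -0.1001, -0.0734, 0.2733]
[0.3932346  0.30524139 0.249132  ] [0.9564, 0.0821, 0.2665, -0.1001, -0.0734, 0.2733]
```

{"name": "apply_moves", "arguments": {
  "moves": [
    [0,0,-0.05,0,0,0,0.1],
    [0,0,-0.15,0,0,0,0.1],
    [0,0,-0.3,0,0,0,0.1],
    [0,0,-0.45,0,0,0,0.1],
    [0,0,-0.6,0,0,0,0.1],
    [0,0,-0.75,0,0,0,0.1],
    [0,0,-0.9,0,0,0,0.1],
    [0,0,-0.975,0,0,0,0.1],
    [0,0,-0.975,0,0,0,0.1]
  ]
}}

```text
time_s: 7.2
tool_pos: [0.6005, -0.2293, 0.3069]
tool_rot: [-179.9, 0.2, 169.8]
force: [0.5, -0.8, -4.5]
grip_width: 0.0265
grasp_force: 30.0
```

{"name": "apply_moves", "arguments": {
  "moves": [
    [0.1,0.16,-0.01,-0.02,-0.015,0.055,0.1],
    [0.2,0.325,-0.02,-0.04,-0.03,0.11,0.1],
    [0.3,0.49,-0.03,-0.06,-0.044,0.165,0.1],
    [0.4,0.65,-0.045,-0.08,-0.06,0.22,0.1],
    [0.497,0.812,-0.056,-0.1,-0.073,0.273,0.1],
    [0.497,0.812,-0.056,-0.1,-0.073,0.273,0.1]
  ]
}}

```text
time_s: 7.8
tool_pos: [0.5276, -0.0445, 0.3139]
tool_rot: [170.3, 4.0, 146.3]
force: [0.3, -0.3, -5.1]
grip_width: 0.0272
grasp_force: 30.0
```

{"name": "apply_moves", "arguments": {
  "moves": [
    [0.16,0.11,0.015,-0.02,-0.015,0.055,0.1],
    [0.32,0.22,0.03,-0.04,-0.03,0.11,0.1],
    [0.48,0.33,0.045,-0.06,-0.044,0.165,0.1],
    [0.64,0.43,0.06,-0.08,-0.06,0.22,0.1],
    [0.785,0.536,0.075,-0.1,-0.073,0.273,0.1],
    [0.785,0.536,0.075,-0.1,-0.073,0.273,0.1]
  ]
}}

```text
time_s: 8.4
tool_pos: [0.4789, 0.1165, 0.2992]
tool_rot: [161.3, 4.5, 120.8]
force: [1.7, -3.9, -4.7]
grip_width: 0.0267
grasp_force: 30.0
```

```bash
python3 - <<'E'
from h import *
o=env.get_obs(); print(o['tool_pos'],o['tool_rot'],o['qpos'],o['grasp_force'])
print(row(easel(.07,.0215,.246),RF))
E
```

```text
[0.47892018 0.11647187 0.29916349] [161.30132028   4.49541857 120.7531594 ] [-11.93095633 -17.23407892  -3.54302575 112.70262602  -1.95925028
  65.30838302  16.51848361] 29.99557321658358
[1.053, 0.0467, 0.1474, -0.1191, -0.0641, 0.2669]
```

```bash
python3 - <<'E'
from h import *
f=easel(.098,.0135,.106); print(f)
o=env.get_obs();r0=R.from_euler('xyz',o['tool_rot'],degrees=True)
m=[.5,.24,.29]; rm=R.from_euler('xyz',[158,3,110],degrees=True)
print(row(m,r0))
print(row(m,rm), row(f+[.005,0,.13],RF,m,rm))
E
```

```text
[0.44709309 0.34067579 0.13254869]
[0.479, 0.3823, 0.1381, 0.0, 0.0, 0.0]
[0.479, 0.3823, 0.1381, -0.0301, -0.0272, 0.1231] [0.5614, -0.0895, 0.0803, -0.0889, -0.032, 0.145]
```

{"name": "apply_moves", "arguments": {
  "moves": [
    [0.12,0.1,0.03,0,0,0.03,0.1],
    [0.24,0.19,0.07,0,-0.01,0.06,0.1],
    [0.36,0.29,0.1,-0.01,-0.02,0.09,0.1],
    [0.48,0.382,0.138,-0.03,-0.027,0.123,0.1],
    [0.48,0.382,0.138,-0.03,-0.027,0.123,0.1],
    [0.48,0.382,0.138,-0.03,-0.027,0.123,0.1]
  ]
}}

```text
time_s: 9.0
tool_pos: [0.4949, 0.2503, 0.2906]
tool_rot: [158.1, 2.5, 111.5]
force: [0.2, -0.1, -5.4]
grip_width: 0.027
grasp_force: 30.0
```

```bash
python3 - <<'E'
from h import *
o=env.get_obs(); print(o['tool_pos'],o['tool_rot'],o['qpos'],o['grasp_force'])
f=easel(.098,.0135,.106)
print(row(f+[.005,0,.13],RF))
E
```

```text
[0.49485511 0.25030715 0.29056897] [158.1216796    2.45647886 111.52284021] [-17.42242625 -10.60505123 -14.51962403 108.96436413   4.10366865
  60.24584474 -11.57445741] 29.999965347815305
[0.5043, -0.0749, 0.0977, -0.0905, -0.0453, 0.1582]
```

Now back within the joint ranges. On to the pose above the ledge.

{"name": "apply_moves", "arguments": {
  "moves": [
    [0.12,-0.02,0.02,-0.02,-0.01,0.04,0.1],
    [0.25,-0.04,0.05,-0.045,-0.02,0.08,0.1],
    [0.38,-0.06,0.075,-0.07,-0.035,0.12,0.1],
    [0.504,-0.075,0.098,-0.09,-0.045,0.158,0.1],
    [0.504,-0.075,0.098,-0.09,-0.045,0.158,0.1],
    [0.504,-0.075,0.098,-0.09,-0.045,0.158,0.1]
  ]
}}

```text
time_s: 9.6
tool_pos: [0.4535, 0.34, 0.2643]
tool_rot: [149.9, -0.0, 97.5]
force: [1.2, -0.3, -4.1]
grip_width: 0.0269
grasp_force: 30.0
```

```bash
python3 - <<'E'
from h import *
import cv2
o=env.get_obs(); print(o['tool_pos'],o['tool_rot'],o['qpos'],o['grasp_force'])
f=easel(.098,.0135,.106)
p=f+[.006,0,.03]
print(row(p,RF), row(easel(.098,.0145,.110),RF,p,RF))
im=viewer.read_camera('side'); cv2.imwrite('pics/s2.png',cv2.resize(cv2.convertScaleAbs(im[180:420,130:450,::-1],alpha=1.3,beta=0),(800,600)))
E
```

```text
[0.45348682 0.34004218 0.2643322 ] [ 1.49871745e+02 -3.30423235e-02  9.75335051e+01] [-18.76088139 -10.48289359 -30.24742008 113.51775483  17.92104821
  53.90696384 -49.96532456] 29.999658311717212
[0.0031, -0.2568, 0.4394, 0.0015, 0.0001, -0.0009] [0.004, -0.0958, 0.095, 0.0, 0.0, 0.0]
```

View pics/s2.png

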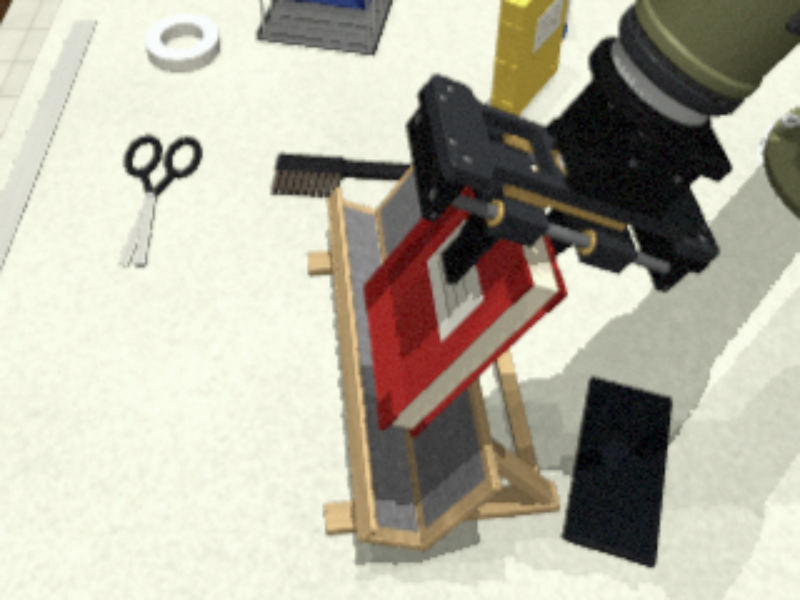

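{"name": "apply_moves", "arguments": {
  "moves": [
    [0,-0.065,0.11,0,0,0,0.1],
    [0,-0.13,0.22,0,0,0,0.1],
    [0,-0.195,0.33,0,0,0,0.1],
    [0,-0.257,0.44,0,0,0,0.1],
    [0,-0.257,0.44,0,0,0,0.1],
    [0,-0.257,0.44,0,0,0,0.1]
  ]
}}

```text
time_s: 10.25
tool_pos: [0.4548, 0.3405, 0.1642]
tool_rot: [149.7, -0.1, 97.4]
force: [0.5, 0.4, -4.1]
grip_width: 0.0269
grasp_force: 30.0
```

```bash
python3 - <<'E'
from h import *
o=env.get_obs(); print(o['tool_pos'],o['tool_rot'],o['qpos'],o['force'])
print(row(easel(.098,.0145,.111),RF))
E
```

```text
[0.45475374 0.34045076 0.16415507] [ 1.49745920e+02 -1.44283281e-01  9.74192585e+01] [-17.99946799  -4.77605627 -33.31399113 121.11735151  26.52633058
  43.47959807 -60.66502852] [ 0.50798415  0.36235339 -4.13996245]
[0.0057, -0.1072, 0.0925, 0.003, -0.0004, -0.0027]
```

{"name": "apply_moves", "arguments": {
  "moves": [
    [0,-0.03,0.03,0,0,-0.002,0.1],
    [0,-0.06,0.05,0.002,0,-0.002,0.1],
    [0,-0.09,0.08,0.003,0,-0.002,0.1],
    [0,-0.105,0.092,0.003,0,-0.002,0.1],
    [0,-0.105,0.092,0.003,0,-0.002,0.1]
  ]
}}

```text
time_s: 10.75
tool_pos: [0.4449, 0.3406, 0.1372]
tool_rot: [150.0, -0.1, 97.7]
force: [0.3, -0.3, -5.1]
grip_width: 0.0267
grasp_force: 30.0
```

{"name": "apply_moves", "arguments": {
  "moves": [
    [0,0,0.005,0,0,0,0.1],
    [0,0,0.01,0,0,0,0.1],
    [0,0,0.015,0,0,0,0.1],
    [0,0,0.015,0,0,0,0.1]
  ]
}}

```text
time_s: 11.15
tool_pos: [0.4464, 0.3409, 0.1347]
tool_rot: [150.0, -0.1, 97.7]
force: [0.8, -0.6, -5.2]
grip_width: 0.0264
grasp_force: 30.0
```

```bash
python3 - <<'E'
from h import *
import cv2
o=env.get_obs(); print(o['tool_pos'],o['tool_rot'],o['force'])
d=o['tool_pos']-C; print('y,off,h',d@l,d@n,d@u, 'force n,u',o['force']@n,o['force']@u)
E
```

```text
[0.4464181  0.34087472 0.13467171] [ 1.49991171e+02 -8.22028079e-02  9.76852727e+01] [ 0.79218715 -0.55476859 -5.21054329]
y,off,h 0.09828645363660804 0.014004863054647848 0.10815996064352915 force n,u -1.9887858095910347 -4.868391117926066
```

{"name": "apply_moves", "arguments": {
  "moves": [
    [0,0,0.005,0,0,0,0.1],
    [0,0,0.01,0,0,0,0.1],
    [0,0,0.015,0,0,0,0.1],
    [0,0,0.015,0,0,0,0.1]
  ]
}}

```text
time_s: 11.55
tool_pos: [0.4476, 0.3411, 0.1329]
tool_rot: [150.0, -0.0, 97.7]
force: [-7.3, -3.4, 1.7]
grip_width: 0.027
grasp_force: 30.0
```

{"name": "apply_moves", "arguments": {
  "moves": [
    [0,0,0.004,0,0,0,0.1],
    [0,0,0.007,0,0,0,0.1],
    [0,0,0.01,0,0,0,0.1],
    [0,0,0.01,0,0,0,0.1]
  ]
}}

```text
time_s: 11.95
tool_pos: [0.4479, 0.3409, 0.1328]
tool_rot: [149.9, 0.1, 97.6]
force: [-20.9, -11.4, 20.4]
grip_width: 0.0265
grasp_force: 30.0
```

```bash
python3 - <<'E'
from h import *
import cv2
o=env.get_obs(); print(o['tool_pos'],o['tool_rot'],o['force'])
d=o['tool_pos']-C; print('y,off,h',d@l,d@n,d@u, 'force n,u',o['force']@n,o['force']@u)
im=viewer.read_camera('side'); cv2.imwrite('pics/s3.png',cv2.resize(cv2.convertScaleAbs(im[260:410,210:410,::-1],alpha=1.3,beta=0),(800,600),interpolation=cv2.INTER_CUBIC))
E
```

```text
[0.44788513 0.34091427 0.1327506 ] [1.49929327e+02 8.76984592e-02 9.75966610e+01] [-20.92244848 -11.3815912   20.37574371]
y,off,h 0.09813163688543611 0.014308171138581668 0.10576654621442291 force n,u -9.07594894087962 28.767883791759857
```

View pics/s3.png

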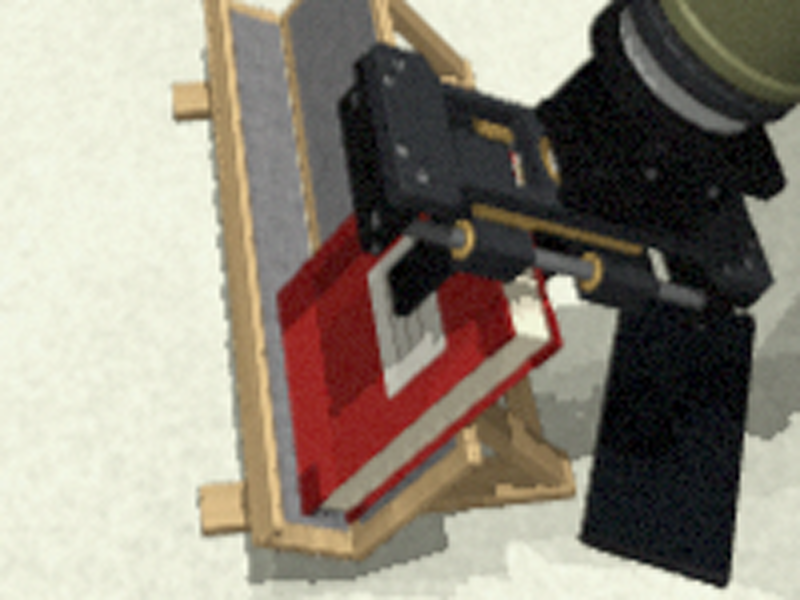

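{"name": "apply_moves", "arguments": {
  "moves": [
    [0,-0.004,-0.006,0,0,0,0.1],
    [0,-0.008,-0.006,0,0,0,0.1],
    [0,-0.01,-0.006,0,0,0,0.1],
    [0,-0.01,-0.006,0,0,0,0.1]
  ]
}}

```text
time_s: 12.4
tool_pos: [0.4475, 0.3409, 0.1326]
tool_rot: [149.8, -0.1, 97.6]
force: [-5.4, -4.5, 7.6]
grip_width: 0.0269
grasp_force: 30.0
```

```bash
python3 - <<'E'
from h import *
o=env.get_obs(); print(o['tool_pos'],o['tool_rot'],o['force'],o['wrist_torque'])
d=o['tool_pos']-C; print('y,off,h',d@l,d@n,d@u, 'force n,u',o['force']@n,o['force']@u)
E
```

```text
[0.44753407 0.34094574 0.1325968 ] [ 1.49815812e+02 -5.24309252e-02  9.76351254e+01] [-5.39529333 -4.5034101   7.6360496 ] [-0.94597993  1.44090699 -0.30900692]
y,off,h 0.09820925387023771 0.013933520729253426 0.10580525703854284 force n,u -1.3292000948007754 9.584764618019317
```

{"name": "apply_moves", "arguments": {
  "moves": [
    [0,-0.005,-0.003,0,0,0,0.1],
    [0,-0.01,-0.004,0,0,0,0.1],
    [0,-0.01,-0.004,0,0,0,0.1],
    [0,-0.01,-0.004,0,0,0,0.1]
  ]
}}

```text
time_s: 12.8
tool_pos: [0.4474, 0.341, 0.1326]
tool_rot: [149.7, -0.1, 97.7]
force: [6.2, -1.8, -0.3]
grip_width: 0.0268
grasp_force: 30.0
```

```bash
python3 - <<'E'
from h import *
o=env.get_obs(); print(o['tool_pos'],o['tool_rot'],o['force'],o['wrist_torque'])
d=o['tool_pos']-C; print('y,off,h',d@l,d@n,d@u, 'force n,u',o['force']@n,o['force']@u)
E
```

```text
[0.4473511  0.34097445 0.13259476] [ 1.49672223e+02 -1.48857881e-01  9.76801869e+01] [ 6.16541225 -1.8004447  -0.27319199] [-0.40837975 -0.63007781 -0.22268861]
y,off,h 0.0982619125744612 0.013778714654697287 0.10589227328932108 force n,u 4.949685618272945 -3.173157257292567
```

{"name": "apply_moves", "arguments": {
  "moves": [
    [0,0,0.004,0,0,0,0.1],
    [0,0,0.006,0,0,0,0.1],
    [0,0,0.006,0,0,0,0.1]
  ],
  "grip_force": 10
}}

```text
time_s: 13.1
tool_pos: [0.4474, 0.341, 0.1325]
tool_rot: [149.7, -0.1, 97.6]
force: [-2.7, -5.8, 11.0]
grip_width: 0.0272
grasp_force: 10.0
```

{"name": "apply_moves", "arguments": {
  "moves": [
    [0,0,0,0,0,0,0.34],
    [0,0,0,0,0,0,0.4],
    [0,0,0,0,0,0,0.5],
    [0,0,0,0,0,0,0.6],
    [0,0,0,0,0,0,0.6],
    [0,0,0,0,0,0,0.6]
  ]
}}

```text
time_s: 13.7
tool_pos: [0.4447, 0.3408, 0.1288]
tool_rot: [150.0, -0.1, 97.7]
force: [0.6, 0.3, -0.8]
grip_width: 0.0506
grasp_force: 0.0
```

```bash
python3 - <<'E'
from h import *
import cv2
o=env.get_obs(); print(o['tool_pos'],o['tool_rot'],o['force'],o['qpos'],o['grasp_force'])
d=o['tool_pos']-C; print('y,off,h',d@l,d@n,d@u, 'force n,u',o['force']@n,o['force']@u)
im=viewer.read_camera('side'); cv2.imwrite('pics/s4.png',cv2.resize(cv2.convertScaleAbs(im[260:410,210:410,::-1],alpha=1.3,beta=0),(800,600),interpolation=cv2.INTER_CUBIC))
E
```

```text
[0.44474773 0.34076149 0.12881103] [ 1.50012759e+02 -7.55054337e-02  9.77038783e+01] [ 0.6341471   0.26323015 -0.76562306] [-18.29270435  -2.69832301 -34.59562389 123.86273469  30.5390259
  40.54253003 -65.83249996] 0.0
y,off,h 0.09839513613564801 0.00962768332062533 0.10391979634173164 force n,u 0.1917013486299054 -0.9947441841829314
```

View pics/s4.png

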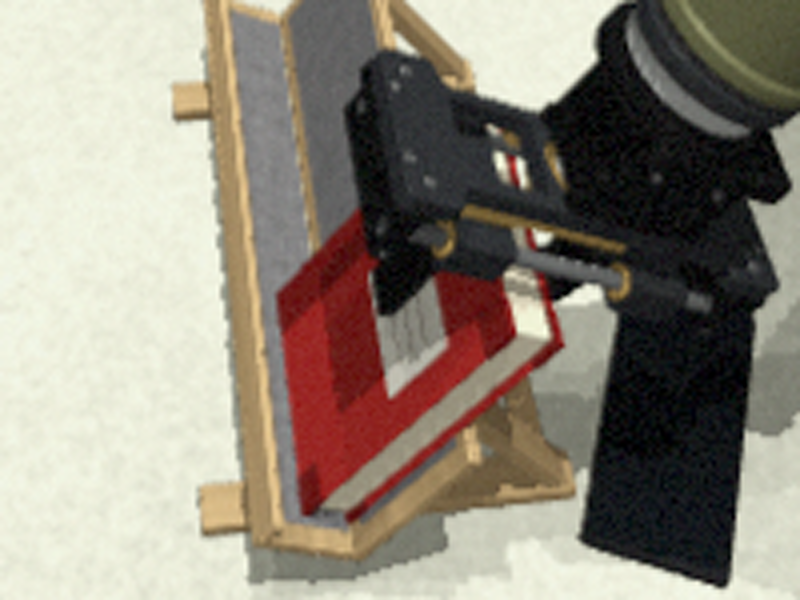

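{"name": "apply_moves", "arguments": {
  "moves": [
    [0,0.015,-0.05,0,0,0,0.6],
    [0,0.015,-0.15,0,0,0,0.6],
    [0,0.015,-0.3,0,0,0,0.6],
    [0,0.015,-0.42,0,0,0,0.6],
    [0,0.015,-0.42,0,0,0,0.6]
  ]
}}

```text
time_s: 14.25
tool_pos: [0.4061, 0.3373, 0.2071]
tool_rot: [149.7, -0.3, 97.8]
force: [-0.9, 0.3, 0.3]
grip_width: 0.0524
grasp_force: 0.0
```

```bash
python3 - <<'E'
from h import *
o=env.get_obs(); print(o['tool_pos'],o['tool_rot'],o['force'],o['qpos'])
q=lambda a:R.from_euler('xyz',a,degrees=True)
P=[[.48,.27,.29],[.55,.1,.32],[.575,-.08,.33],[.57,-.25,.32],[.567,-.366,.25]]; Q=[q([158,3,110]),q([168,3,135]),q([176,0,158]),dn(170),dn(170)]
print(row(P[0],Q[0]))
for i in range(4): print(row(P[i+1],Q[i+1],P[i],Q[i]))
E
```

```text
[0.40608152 0.33732682 0.20711089] [149.66060148  -0.25214759  97.79313285] [-0.89617407  0.31040853  0.25194399] [-20.22693504 -13.14181051 -33.35673388 121.88746684  18.90213888
  48.97895024 -56.46996877]
[-0.3818, 0.4868, -0.1972, 0.0932, 0.0288, -0.1442]
[-0.925, 0.0735, -0.08, 0.0993, 0.085, -0.2781]
[-0.7264, -0.5335, -0.1257, 0.0848, 0.0714, -0.2603]
[-0.2952, -0.799, -0.0058, 0.0464, 0.0049, -0.1396]
[-0.0859, -0.5738, 0.35, 0.0, 0.0, 0.0]
```

{"name": "apply_moves", "arguments": {
  "moves": [
    [-0.05,0.1,-0.08,0,0,0,0.6],
    [-0.17,0.24,-0.15,0.03,0.01,-0.05,0.6],
    [-0.29,0.38,-0.19,0.06,0.02,-0.1,0.6],
    [-0.38,0.487,-0.197,0.093,0.029,-0.144,0.6],
    [-0.38,0.487,-0.197,0.093,0.029,-0.144,0.6],
    [-0.38,0.487,-0.197,0.093,0.029,-0.144,0.7]
  ]
}}

```text
time_s: 14.85
tool_pos: [0.4806, 0.2679, 0.2848]
tool_rot: [158.4, 3.1, 109.8]
force: [-0.7, -0.5, -0.4]
grip_width: 0.0555
grasp_force: 0.0
```

{"name": "apply_moves", "arguments": {
  "moves": [
    [-0.2,0.015,-0.02,0.02,0.02,-0.06,0.7],
    [-0.4,0.03,-0.035,0.045,0.04,-0.12,0.7],
    [-0.6,0.045,-0.05,0.065,0.055,-0.18,0.7],
    [-0.8,0.06,-0.07,0.085,0.07,-0.24,0.7],
    [-0.925,0.073,-0.08,0.1,0.085,-0.278,0.7],
    [-0.925,0.073,-0.08,0.1,0.085,-0.278,0.7]
  ]
}}

```text
time_s: 15.45
tool_pos: [0.5512, 0.0947, 0.315]
tool_rot: [168.5, 3.0, 134.6]
force: [-0.0, -0.9, 0.2]
grip_width: 0.061
grasp_force: 0.0
```

{"name": "apply_moves", "arguments": {
  "moves": [
    [-0.18,-0.13,-0.03,0.02,0.02,-0.06,0.7],
    [-0.36,-0.26,-0.06,0.04,0.035,-0.12,0.7],
    [-0.54,-0.4,-0.09,0.06,0.05,-0.19,0.7],
    [-0.726,-0.533,-0.126,0.085,0.071,-0.26,0.7],
    [-0.726,-0.533,-0.126,0.085,0.071,-0.26,0.7]
  ]
}}

```text
time_s: 15.95
tool_pos: [0.5747, -0.0868, 0.3249]
tool_rot: [176.6, -0.3, 157.5]
force: [0.2, -0.5, 0.2]
grip_width: 0.061
grasp_force: 0.0
```

{"name": "apply_moves", "arguments": {
  "moves": [
    [-0.07,-0.2,0,0.012,0,-0.035,0.7],
    [-0.15,-0.4,0,0.023,0,-0.07,0.7],
    [-0.22,-0.6,0,0.035,0,-0.1,0.7],
    [-0.295,-0.8,0,0.046,0.005,-0.14,0.7],
    [-0.295,-0.8,0,0.046,0.005,-0.14,0.7]
  ]
}}

```text
time_s: 16.45
tool_pos: [0.567, -0.256, 0.3142]
tool_rot: [-179.5, -0.5, 169.5]
force: [0.2, -0.7, -0.3]
grip_width: 0.0611
grasp_force: 0.0
```

```bash
python3 - <<'E'
from h import *
import cv2
o=env.get_obs(); print(o['time_s'],o['tool_pos'],o['tool_rot'],o['qpos'])
print(row([.567,-.366,.22],dn(170)))
c=viewer.get_calibration('wrist'); im=viewer.read_camera('wrist'); cv2.imwrite('pics/w3.png',cv2.convertScaleAbs(im[:,:,::-1],alpha=1.5,beta=10))
print(proj(c,[[.567,-.366,.164]]))
for t in ['green_register']:
  for b in masks_of('wrist',t): 
    r,cc=np.nonzero(b['pixels']); print(b['location'],b['conf'],cc.min(),cc.max(),r.min(),r.max())
im=viewer.read_camera('top');s=viewer.read_camera('side')
f=lambda im,c,r,w,h:cv2.convertScaleAbs(cv2.resize(im[r:r+h,c:c+w,::-1],(400,300),interpolation=cv2.INTER_CUBIC),alpha=1.5,beta=15)
w=cv2.imread('pics/w3.png')
cv2.imwrite('pics/mix.png',np.vstack([np.hstack([f(im,100,190,140,105),f(s,210,260,200,150)]),np.hstack([w[:300,100:500],f(s,220,110,120,90)])]))
E
```

```text
16.45 [ 0.56695655 -0.25595173  0.3141762 ] [-179.54495194   -0.45978755  169.46969914] [  5.64322611  13.93772679  19.75448221  79.26849067  -4.11760706
  87.92377329 104.50582861]
[-0.1045, -0.5372, 0.4743, -0.0053, -0.0054, -0.0061]
[[182.23085562 217.68284025]]
[193.2, 206.0] 0.63 172 224 160 260
```

View pics/mix.png

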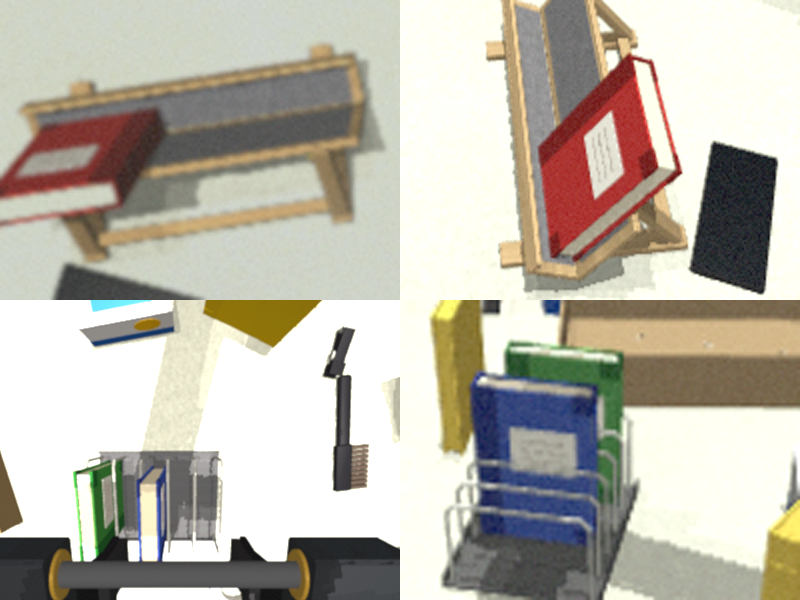

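{"name": "apply_moves", "arguments": {
  "moves": [
    [-0.03,-0.18,0.1,-0.005,-0.005,-0.006,0.7],
    [-0.06,-0.36,0.2,-0.005,-0.005,-0.006,0.7],
    [-0.1,-0.533,0.34,-0.005,-0.005,-0.006,0.7],
    [-0.1,-0.533,0.474,-0.005,-0.005,-0.006,0.7],
    [-0.1,-0.533,0.474,-0.005,-0.005,-0.006,0.7],
    [-0.1,-0.533,0.474,-0.005,-0.005,-0.006,0.7]
  ]
}}

```text
time_s: 17.25
tool_pos: [0.5707, -0.3575, 0.2223]
tool_rot: [179.7, 0.1, 170.6]
force: [0.9, -0.6, 0.6]
grip_width: 0.061
grasp_force: 0.0
```

```bash
python3 - <<'E'
from h import *
print(row([.567,-.365,.108],dn(170)))
E
```

```text
[0.0136, -0.0429, 0.5711, 0.0032, 0.0017, 0.0067]
```

{"name": "apply_moves", "arguments": {
  "moves": [
    [0,0,0,0,0,0,0.7],
    [0,0,0,0,0,0,0.7]
  ]
}}

```text
time_s: 17.45
tool_pos: [0.5709, -0.3594, 0.2244]
tool_rot: [179.9, 0.4, 170.5]
force: [-0.4, 0.4, -0.2]
grip_width: 0.0611
grasp_force: 0.0
```

```bash
python3 - <<'E'
from h import *
print(env.get_obs()['tool_pos'],row([.567,-.365,.108],dn(170)))
E
```

```text
[ 0.57089487 -0.35939966  0.22441309] [0.0182, -0.0322, 0.5819, 0.0016, 0.0041, 0.006]
```

{"name": "apply_moves", "arguments": {
  "moves": [
    [0.018,-0.03,0.15,0,0,0.005,0.7],
    [0.018,-0.03,0.3,0,0.003,0.005,0.7],
    [0.018,-0.03,0.45,0,0.003,0.005,0.7],
    [0.018,-0.03,0.58,0,0.003,0.005,0.7],
    [0.018,-0.03,0.58,0,0.003,0.005,0.7],
    [0.018,-0.03,0.58,0,0.003,0.005,0.7]
  ]
}}

```text
time_s: 18.05
tool_pos: [0.566, -0.3653, 0.1074]
tool_rot: [179.9, -0.0, 170.0]
force: [-0.0, 0.6, 0.3]
grip_width: 0.0608
grasp_force: 0.0
```

{"name": "apply_moves", "arguments": {
  "moves": [
    [0,0,0,0,0,0,0.1],
    [0,0,0,0,0,0,0.1],
    [0,0,0,0,0,0,0.1],
    [0,0,0,0,0,0,0.1],
    [0,0,0,0,0,0,0.1],
    [0,0,0,0,0,0,0.1],
    [0,0,0,0,0,0,0.1]
  ],
  "grip_force": 30
}}

```text
time_s: 18.75
tool_pos: [0.5653, -0.3654, 0.1061]
tool_rot: [179.8, -0.1, 170.0]
force: [0.9, 0.7, 0.6]
grip_width: 0.0211
grasp_force: 30.0
```

{"name": "apply_moves", "arguments": {
  "moves": [
    [0,0,-0.05,0,0,0,0.1],
    [0,0,-0.15,0,0,0,0.1],
    [0,0,-0.3,0,0,0,0.1],
    [0,0,-0.45,0,0,0,0.1],
    [0,0,-0.6,0,0,0,0.1],
    [0,0,-0.75,0,0,0,0.1],
    [0,0,-0.9,0,0,0,0.1],
    [0,0,-1,0,0,0,0.1],
    [0,0,-1,0,0,0,0.1]
  ]
}}

```text
time_s: 19.65
tool_pos: [0.5663, -0.3671, 0.3099]
tool_rot: [180.0, 0.2, 169.9]
force: [-0.1, -1.2, -1.7]
grip_width: 0.0212
grasp_force: 30.0
```

```bash
python3 - <<'E'
from h import *
o=env.get_obs(); print(o['tool_pos'],o['tool_rot'],o['force'],o['grasp_force'])
q=lambda a:R.from_euler('xyz',a,degrees=True)
f=easel(-.025,.0105,.102); print(f)
P=[[.58,-.2,.32],[.585,-.02,.32],[.56,.12,.31],f+[.03,0,.13]]; Q=[dn(165),q([176,0,150]),q([164,3,125]),q([154,2,108])]
print(row(P[0],Q[0]))
for i in range(3): print(row(P[i+1],Q[i+1],P[i],Q[i]))
E
```

```text
[ 0.56630424 -0.36706557  0.30994517] [179.96173764   0.21066616 169.94842345] [-0.12657681 -1.20311839 -1.65979656] 29.987050553318113
[0.4627678  0.21867718 0.12758459]
[0.0782, 0.8345, -0.05, 0.0006, 0.0024, 0.0576]
[0.2088, 0.8758, 0.0, -0.0463, -0.0061, 0.1745]
[0.4583, 0.5389, 0.0878, -0.1298, -0.0845, 0.2809]
[0.6099, -0.0562, 0.2236, -0.1069, -0.0601, 0.1888]
```

{"name": "apply_moves", "arguments": {
  "moves": [
    [0.015,0.16,-0.02,0,0,0.01,0.1],
    [0.03,0.33,-0.03,0,0,0.02,0.1],
    [0.05,0.5,-0.05,0,0,0.035,0.1],
    [0.065,0.67,-0.05,0,0,0.046,0.1],
    [0.078,0.834,-0.05,0,0.002,0.058,0.1],
    [0.078,0.834,-0.05,0,0.002,0.058,0.1]
  ]
}}

```text
time_s: 20.25
tool_pos: [0.5803, -0.1913, 0.3147]
tool_rot: [179.6, -0.5, 165.5]
force: [0.4, 0.7, -2.6]
grip_width: 0.0207
grasp_force: 30.0
```

{"name": "apply_moves", "arguments": {
  "moves": [
    [0.04,0.175,0,-0.01,0,0.035,0.1],
    [0.08,0.35,0,-0.02,0,0.07,0.1],
    [0.125,0.525,0,-0.03,0,0.105,0.1],
    [0.167,0.7,0,-0.038,-0.005,0.14,0.1],
    [0.209,0.876,0,-0.046,-0.006,0.175,0.1],
    [0.209,0.876,0,-0.046,-0.006,0.175,0.1]
  ]
}}

```text
time_s: 20.85
tool_pos: [0.5834, -0.0118, 0.3156]
tool_rot: [175.8, -0.6, 150.4]
force: [-0.4, 0.7, -3.9]
grip_width: 0.021
grasp_force: 30.0
```

{"name": "apply_moves", "arguments": {
  "moves": [
    [0.09,0.11,0.02,-0.025,-0.017,0.056,0.1],
    [0.18,0.22,0.035,-0.05,-0.034,0.112,0.1],
    [0.275,0.325,0.05,-0.08,-0.05,0.168,0.1],
    [0.367,0.43,0.07,-0.105,-0.068,0.225,0.1],
    [0.458,0.539,0.088,-0.13,-0.085,0.281,0.1],
    [0.458,0.539,0.088,-0.13,-0.085,0.281,0.1],
    [0.458,0.539,0.088,-0.13,-0.085,0.281,0.1]
  ]
}}

```text
time_s: 21.55
tool_pos: [0.5583, 0.1207, 0.3064]
tool_rot: [164.2, 2.7, 125.0]
force: [0.8, -0.8, -2.6]
grip_width: 0.0207
grasp_force: 30.0
```

```bash
python3 - <<'E'
from h import *
o=env.get_obs(); print(o['tool_pos'],o['tool_rot'],o['force'],o['grasp_force'],o['qpos'])
f=easel(-.025,.0105,.102)
p=f+[.03,0,.12]
print(row(p,RF), row(f+[.006,0,.03],RF,p,RF))
E
```

```text
[0.55831865 0.12068774 0.30638598] [164.23464927   2.73175532 125.04697688] [ 0.75857312 -0.81340175 -2.63520132] 29.98766644159332 [-18.68479868  -4.89857044   5.70096038 100.99154407  -3.16515512
  68.28400777  23.25594508]
[0.6027, -0.0596, 0.2591, -0.1548, -0.0957, 0.307] [0.0159, -0.328, 0.3302, 0.0, 0.0, 0.0]
```

{"name": "apply_moves", "arguments": {
  "moves": [
    [0.12,-0.01,0.05,-0.03,-0.02,0.06,0.1],
    [0.24,-0.025,0.1,-0.06,-0.04,0.12,0.1],
    [0.36,-0.035,0.155,-0.09,-0.057,0.185,0.1],
    [0.48,-0.05,0.21,-0.125,-0.077,0.246,0.1],
    [0.603,-0.06,0.259,-0.155,-0.096,0.307,0.1],
    [0.603,-0.06,0.259,-0.155,-0.096,0.307,0.1],
    [0.603,-0.06,0.259,-0.155,-0.096,0.307,0.1]
  ]
}}

```text
time_s: 22.25
tool_pos: [0.4939, 0.218, 0.248]
tool_rot: [150.0, 0.1, 97.5]
force: [1.1, -0.4, -2.3]
grip_width: 0.0208
grasp_force: 30.0
```

```bash
python3 - <<'E'
from h import *
o=env.get_obs(); print(o['tool_pos'],o['tool_rot'],o['force'],o['grasp_force'],o['qpos'])
f=easel(-.025,.0105,.102)
print(row(f+[.006,0,.03],RF))
E
```

```text
[0.49390252 0.21800712 0.24800821] [1.49958157e+02 5.44661461e-02 9.74899194e+01] [ 1.14627409 -0.39082434 -2.2765095 ] 29.99258797382936 [-19.22431259 -16.00006191 -14.05306289 120.58027947  12.05107008
  48.34083919 -32.07277983]
[0.0201, -0.3338, 0.3292, 0.0005, 0.0012, -0.0008]
```

{"name": "apply_moves", "arguments": {
  "moves": [
    [0.005,-0.07,0.09,0,0,0,0.1],
    [0.01,-0.14,0.18,0,0,0,0.1],
    [0.015,-0.22,0.26,0,0,0,0.1],
    [0.02,-0.3,0.32,0,0,0,0.1],
    [0.02,-0.334,0.329,0,0,0,0.1],
    [0.02,-0.334,0.329,0,0,0,0.1],
    [0.02,-0.334,0.329,0,0,0,0.1]
  ]
}}

```text
time_s: 22.95
tool_pos: [0.4706, 0.22, 0.1602]
tool_rot: [149.7, -0.1, 97.4]
force: [0.1, -0.0, -3.5]
grip_width: 0.0206
grasp_force: 30.0
```

```bash
python3 - <<'E'
from h import *
o=env.get_obs(); print(o['tool_pos'],o['tool_rot'],o['force'],o['grasp_force'],o['qpos'])
print(row(easel(-.025,.012,.106),RF))
E
```

```text
[0.47055873 0.21998305 0.1602367 ] [ 1.49710564e+02 -1.16325327e-01  9.74186614e+01] [ 0.1493025  -0.0217215  -3.50417055] 29.992626432795078 [-18.6274273  -14.2039354  -17.64184046 129.68526269  16.26226214
  38.16371899 -39.92230139]
[-0.0017, -0.1088, 0.1011, 0.0034, -0.0001, -0.0025]
```

{"name": "apply_moves", "arguments": {
  "moves": [
    [0,-0.03,0.03,0,0,-0.002,0.1],
    [0,-0.06,0.06,0.002,0,-0.002,0.1],
    [0,-0.09,0.08,0.003,0,-0.002,0.1],
    [0,-0.108,0.1,0.003,0,-0.002,0.1],
    [0,-0.108,0.1,0.003,0,-0.002,0.1]
  ]
}}

```text
time_s: 23.45
tool_pos: [0.4613, 0.2195, 0.1309]
tool_rot: [150.0, 0.0, 97.7]
force: [3.8, 0.4, -2.7]
grip_width: 0.0212
grasp_force: 30.0
```

{"name": "apply_moves", "arguments": {
  "moves": [
    [0,0,0.005,0,0,0,0.1],
    [0,0,0.01,0,0,0,0.1],
    [0,0,0.015,0,0,0,0.1],
    [0,0,0.015,0,0,0,0.1]
  ]
}}

```text
time_s: 23.85
tool_pos: [0.4627, 0.2196, 0.1285]
tool_rot: [150.0, -0.0, 97.6]
force: [3.6, 1.3, -0.6]
grip_width: 0.0207
grasp_force: 30.0
```

```bash
python3 - <<'E'
from h import *
o=env.get_obs(); print(o['tool_pos'],o['tool_rot'],o['force'],o['qpos'])
d=o['tool_pos']-C; print('y,off,h',d@l,d@n,d@u, 'force n,u',o['force']@n,o['force']@u)
E
```

```text
[0.46268475 0.21962985 0.12854422] [ 1.49997642e+02 -1.00911049e-02  9.76428065e+01] [ 3.59711953  1.27861942 -0.63024408] [-18.06969441 -12.57959745 -19.15656652 132.32042728  18.56581512
  34.63608896 -43.1136216 ]
y,off,h -0.02404470815677862 0.011017633593589524 0.10280922355541373 force n,u 2.919159270345029 -2.4131205635162467
```

{"name": "apply_moves", "arguments": {
  "moves": [
    [0,0.001,0.005,0,0,0,0.1],
    [0,0.002,0.01,0,0,0,0.1],
    [0,0.002,0.01,0,0,0,0.1],
    [0,0.002,0.01,0,0,0,0.1]
  ]
}}

```text
time_s: 24.25
tool_pos: [0.4634, 0.2194, 0.1277]
tool_rot: [150.0, 0.0, 97.6]
force: [-8.3, -4.8, 13.8]
grip_width: 0.0207
grasp_force: 30.0
```

```bash
python3 - <<'E'
from h import *
o=env.get_obs(); print(o['tool_pos'],o['tool_rot'],o['force'])
d=o['tool_pos']-C; print('y,off,h',d@l,d@n,d@u, 'force n,u',o['force']@n,o['force']@u)
E
```

```text
[0.46338221 0.21944748 0.12767211] [1.50044276e+02 4.00517314e-02 9.75743144e+01] [-8.30959822 -4.76837843 13.83862888]
y,off,h -0.024317728515482067 0.011159404810503551 0.10172034930249697 force n,u -0.7599505465339105 16.41822986569228
```

{"name": "apply_moves", "arguments": {
  "moves": [
    [0,-0.005,-0.002,0,0,0,0.1],
    [0,-0.01,-0.003,0,0,0,0.1],
    [0,-0.014,-0.003,0,0,0,0.1],
    [0,-0.014,-0.003,0,0,0,0.1]
  ],
  "grip_force": 10
}}

```text
time_s: 24.65
tool_pos: [0.4631, 0.2195, 0.1276]
tool_rot: [149.8, -0.1, 97.6]
force: [10.2, -0.2, 0.6]
grip_width: 0.0208
grasp_force: 10.0
```

```bash
python3 - <<'E'
from h import *
o=env.get_obs(); print(o['tool_pos'],o['tool_rot'],o['force'])
d=o['tool_pos']-C; print('y,off,h',d@l,d@n,d@u, 'force n,u',o['force']@n,o['force']@u)
E
```

```text
[0.46311214 0.21947249 0.12760008] [ 1.49782621e+02 -6.83619717e-02  9.76155814e+01] [10.24779248 -0.15837972  0.60183475]
y,off,h -0.02425721181453279 0.010894419431358784 0.10179016206793473 force n,u 9.079664847652921 -4.547208033990533
```

{"name": "apply_moves", "arguments": {
  "moves": [
    [0,0.002,0.004,0,0,0,0.1],
    [0,0.004,0.007,0,0,0,0.1],
    [0,0.004,0.007,0,0,0,0.1]
  ]
}}

```text
time_s: 24.95
tool_pos: [0.4635, 0.2196, 0.127]
tool_rot: [149.9, -0.0, 97.6]
force: [-2.5, -3.3, 11.8]
grip_width: 0.0214
grasp_force: 10.0
```

{"name": "apply_moves", "arguments": {
  "moves": [
    [0,0,0,0,0,0,0.27],
    [0,0,0,0,0,0,0.33],
    [0,0,0,0,0,0,0.43],
    [0,0.01,0,0,0,0,0.6],
    [0,0.02,0,0,0,0,0.6],
    [0,0.02,0,0,0,0,0.6]
  ]
}}

```text
time_s: 25.55
tool_pos: [0.4655, 0.2196, 0.1264]
tool_rot: [150.1, 0.0, 97.6]
force: [-0.4, 0.5, 0.4]
grip_width: 0.0492
grasp_force: 0.0
```

```bash
python3 - <<'E'
from h import *
import cv2
o=env.get_obs(); print(o['tool_pos'],o['tool_rot'],o['force'],o['grip_width'],o['qpos'])
d=o['tool_pos']-C; print('y,off,h',d@l,d@n,d@u, 'force n,u',o['force']@n,o['force']@u)
im=viewer.read_camera('top');s=viewer.read_camera('side')
f=lambda im,c,r,w,h:cv2.convertScaleAbs(cv2.resize(im[r:r+h,c:c+w,::-1],(400,300),interpolation=cv2.INTER_CUBIC),alpha=1.5,beta=15)
cv2.imwrite('pics/mix2.png',np.hstack([f(im,100,190,140,105),f(s,210,260,200,150)]))
E
```

```text
[0.4654559  0.21959636 0.1263682 ] [1.50125322e+02 2.66730082e-02 9.76095607e+01] [-0.37064524  0.49058679  0.36249053] 0.04918956934752409 [-17.91196623 -11.96804161 -19.11749824 132.0968527   18.8583331
  34.40697171 -43.20559334]
y,off,h -0.02444440943233425 0.012304595364873001 0.09955354747239234 force n,u -0.08073268588799787 0.4651790473040532
```

View pics/mix2.png

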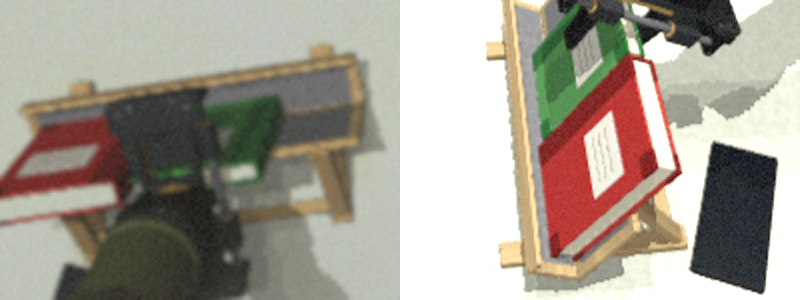

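{"name": "apply_moves", "arguments": {
  "moves": [
    [0,0,-0.03,0,0,0,0.8],
    [0,0,-0.06,0,0,0,1],
    [0,0,-0.08,0,0,0,1],
    [0,0,-0.1,0,0,0,1],
    [0,0.03,-0.15,0,0,0,1],
    [0,0.06,-0.2,0,0,0,1],
    [0,0.08,-0.25,0,0,0,1],
    [0,0.1,-0.3,0,0,0,1],
    [0,0.11,-0.35,0,0,0,1],
    [0,0.12,-0.4,0,0,0,1],
    [0,0.12,-0.4,0,0,0,1]
  ]
}}

```text
time_s: 26.75
tool_pos: [0.4582, 0.2264, 0.2052]
tool_rot: [150.4, 0.3, 97.5]
force: [-0.5, -0.2, -0.4]
grip_width: 0.0868
grasp_force: 0.0
```

```bash
python3 - <<'E'
from h import *
o=env.get_obs(); print(o['tool_pos'],o['tool_rot'],o['force'],o['qpos'])
d=o['tool_pos']-C; print('y,off,h',d@l,d@n,d@u)
print(row(o['tool_pos']+[.05,0,.12],R.from_euler('xyz',[158,2,105],degrees=True)))
E
```

```text
[0.45818636 0.22641699 0.20517573] [150.37703065   0.25501462  97.49384596] [-0.54649159 -0.16245614 -0.36531303] [-29.79631199 -17.26854988  -9.1681637  126.56898067  17.47254777
  46.26972578 -41.02665688]
y,off,h -0.016722254551610853 0.04624927022305817 0.17095467455417096
[-0.0353, 0.512, -0.3989, 0.0868, 0.0198, -0.0875]
```

{"name": "apply_moves", "arguments": {
  "moves": [
    [0,0.06,-0.08,0,0,0,1],
    [0,0.15,-0.16,0,0,0,1],
    [-0.01,0.25,-0.24,0.02,0,-0.02,1],
    [-0.02,0.38,-0.32,0.05,0.01,-0.05,1],
    [-0.035,0.51,-0.4,0.087,0.02,-0.087,1],
    [-0.035,0.51,-0.4,0.087,0.02,-0.087,1]
  ]
}}

```text
time_s: 27.35
tool_pos: [0.5119, 0.2246, 0.3279]
tool_rot: [157.8, 1.9, 104.7]
force: [0.8, -0.0, 0.5]
grip_width: 0.0872
grasp_force: 0.0
```

```bash
python3 - <<'E'
from h import *
import cv2
o=env.get_obs(); print(o['time_s'],o['tool_pos'],o['tool_rot'],o['qpos'])
t=viewer.read_camera('top');s=viewer.read_camera('side');w=viewer.read_camera('wrist')
g=lambda im:cv2.convertScaleAbs(cv2.resize(im[:,:,::-1],(400,300)),alpha=1.5,beta=10)
f=lambda im,c,r,w,h:cv2.convertScaleAbs(cv2.resize(im[r:r+h,c:c+w,::-1],(400,300),interpolation=cv2.INTER_CUBIC),alpha=1.5,beta=15)
cv2.imwrite('pics/fin.png',np.vstack([np.hstack([f(t,100,190,140,105),f(s,210,230,200,150)]),np.hstack([g(w),g(t)])]))
c=viewer.get_calibration('side')
for y,hw,hh,T in [(.098,.0575,.168,.027),(-.0243,.055,.160,.021)]:
  print(proj(c,[easel(y-hw,T,0),easel(y+hw,T,0),easel(y+hw,T,hh),easel(y-hw,T,hh)]).round(1).tolist())
E
```

```text
27.35 [0.51185643 0.22455228 0.32792345] [157.78538808   1.92059166 104.72278531] [-30.40016526 -10.79923304  -1.14379405 105.27400608   8.60673489
  64.90275635 -18.6997618 ]
[[279.5, 334.6], [286.0, 390.6], [338.4, 345.2], [324.8, 287.4]]
[[276.4, 288.3], [281.5, 330.9], [324.1, 286.4], [314.0, 243.6]]
```

View pics/fin.png

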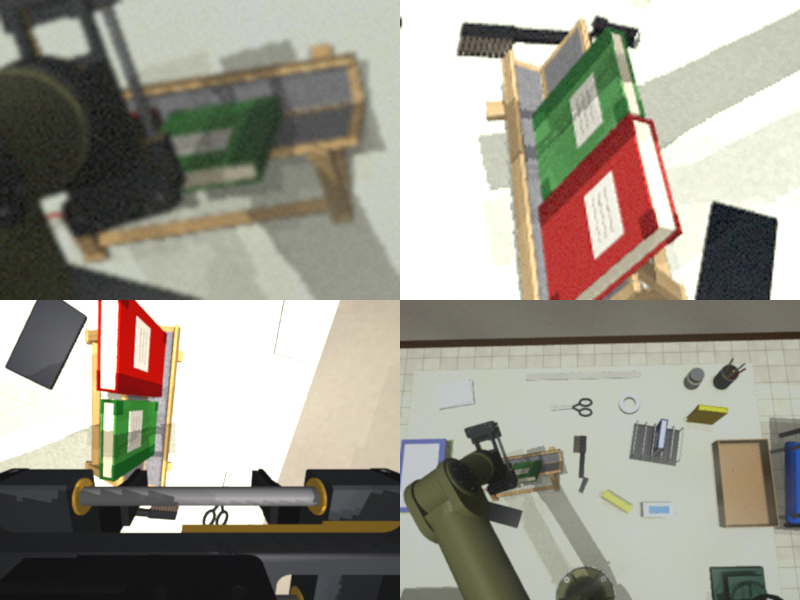

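```bash
python3 -c "
from cell import env
print(env.sign_off())"
```

```text
the job is handed in; nothing more can be done
None
```

The red and green registers are standing side by side on the easel with labels facing out, set down gently and released. I left the blue register and the other things alone. I handed the job in after about 27 s of robot time, but the hand-in returned no verdict.

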